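# Cover the heated pot and hold the thermometer on its pad

## Robot

A 6-joint arm with a two-finger parallel gripper is mounted at the origin on the work surface. World frame = base frame: x ahead of the robot, y to its left, z up, the work surface at z = 0. Lengths are in m, angles in rad, forces in N, time in s.
With the tool pointing down it reaches from about 0.35 to 0.775 m from the base axis. Payload 5.5 kg.
Tool frame: the origin (TCP) lies where the fingers leave the gripper's body, on its centre line; the fingertips stand env.tip_reach ahead of it and the grasp point (between the pads) lies 54 mm ahead of it (env.tip_reach is the distance from the TCP to the fingertips, in m); z points along the fingers, y is the line along which they close (so a half turn about z gives the same grasp; the last joint's range is limited). The gripper opens to 85 mm and grips with 20 to 120 N. Pads are 22 mm wide; open, the fingers measure 114 mm over their backs; the gripper's body (76 mm by 85 mm) begins 54 mm behind the grasp point. The pads swing forward as they close: fully open they stand 13 mm farther back than shut.
Start: joints at [-1.404, 0.313, 0.046, 1.304, 0, 1.431], TCP at [0.174, -0.548, 0.304] pointing down, gripper open.
Joint ranges: [-2.76, 2.76], [-0.86, 1.69], [-1.03, 1.26], [-2.2, 2.34], [-1.47, 1.5], [-3.14, 3.14]. Speed limits (rad/s): [2.57, 2.57, 3.14, 3.14, 3.14, 3.14].

## Interface

Orientations are given as a unit quaternion [w, x, y, z].
In Python, from workcell import status, optics, hand_in, env gives the robot as it stands.
- The arm moves only by the shell command python3 -m handwheel 'ROWS' [FORCE]. ROWS is a JSON object whose one key "deltas" holds a list of rows, each a list of 5 numbers: the opening, from -1 (shut) to 1 (fully open), then the shift along the tool's x, y, z in units of 40 mm (1.0 is 40 mm), then the turn about the tool's z in units of 10 degrees (1.0 is 10 degrees). In form: {"deltas": [[jaw, x, y, z, roll], ...]}. A call has 1 to 20 rows; each row shifts and turns the commanded pose from where the row before left it, along the tool's axes as they then stand; what a row does not reach is not made up. A row lasts 1/8 s, in which the tool goes at most 62.5 mm and 10.7 degrees, less where a joint would pass 70% of its speed; a pose out of reach is approached as far as the arm can. A call is refused whole if a number of a shift passes 1 or a number of a turn 1, either way. A call with a gripper value outside its range is refused whole. The fingers move at their own pace and stop on an object; FORCE is the grip in N (left out, the last holds). Time passes only in rows, so rows that do not move let the fingers close. It gives the time, the measured TCP pose, the force, the opening and the grip force at its end, in the units of the state.
- status.get_state(): the state, without advancing time (a new reading comes with each control period).
- optics.read_camera(name): name is "scene" or "top" or "wrist"; returns a dict with "frame" (480x640x3 uint8, red, green, blue), "depth" (480x640 float32, m along the optical axis (not along the pixel's ray), 0 where there is no reading), "vfov" (degrees; the focal length in pixels is half the picture's height over the tangent of half this angle, whatever the lens; pixels are square), "cx", "cy" (the principal point, pixels), "origin" and "attitude" of the camera in the world. Camera axes: x right, y down, z forward; pixel columns grow to the right and rows downward; lengths in m; the calibration is good to about 2 mm. A picture is of the moment at which its call begins.
- hand_in(): hands the job in; it is judged then, once.
The state is a dict: "clock": time; "joint_pos": joint angles; "qvel": joint speeds; "tau": joint torques, N m; "tcp_pos": TCP position; "orientation": TCP orientation; "wrist_force": force on the tool from outside, world axes, zero at the start; "ft_torque": the same for the moment, N m; "finger_gap": finger opening in m; "grip_force": force on a finger pad.
Only numpy, scipy, OpenCV 4.12 (cv2) and the standard library are available. Lean on these libraries where they do the work, as an engineer would, in place of code of your own. Each camera call takes 0.05 s, during which the arm holds its last target. There are 200 camera calls.

## Task

Set the loose aluminium cover onto the steel pot on the hotplate so that it sits fully seated and level, and let go of it. Then take the surface thermometer from its stand and hold it upright with its sprung tip resting on the small round pad on the cover, pressing gently so that the tip is pushed in part way (about half) but not to its stop. Finish while still holding the thermometer there, and leave the other labware on the bench undisturbed.

Things in the scene. Friction and masses are not known exactly. Their poses are not given: they have to be found in the camera images.
- bath: White hotplate, 150 mm (x) by 160 mm (y) by 42 mm high, with an open round steel pot fixed on top of it: pot outer diameter 100 mm, wall 4 mm (mouth 92 mm), rim 105 mm above the bench. Fixed. Origin: centre of the underside, at bench level, z up; the pot stands over the origin.
- pot_rim (a point): Centre of the pot's mouth, at the height of the rim, z up.
- cover: Loose aluminium cover, 160 g, right way up on the bench. Disc 106 mm diameter, 4 mm thick; under it a tapered spigot 6 mm deep (88 mm diameter at the disc, 76 mm at its foot) that drops into the pot; amid the top a black cylindrical knob, 20 mm diameter, 28 mm tall. Origin: centre of the spigot foot, z up: disc underside z = 6 mm, disc top 10 mm, knob 10 to 38 mm. Pad on the +x side.
- cover_seat (a point): Point on the cover's axis in the plane of the disc's underside, 6 mm above the cover's origin. It coincides with pot_rim when the cover is seated.
- pad: The marked spot, part of the cover: round raised dark steel pad, 18 mm diameter, 2 mm tall, a thin dark ring round it, 32 mm from the cover's middle. Origin: centre of its underside, on the disc top; the face to touch is 2 mm above. Not to be confused with the square vent cap, 14 mm wide, 6 mm tall, on the far side of the knob.
- stand: White plastic block, 50 by 50 by 80 mm tall, on a thin grey foot 90 by 70 mm, with an upright hole of 17 mm diameter in the middle in which the thermometer stands. Fixed. Origin: centre of the underside, z up.
- probe: Surface thermometer, 90 g, upright in the stand, tip down. Square grey handle 18 by 18 mm (faces along body x and y); black round flange 28 mm diameter, 6 mm thick, resting on the block; stem 10 mm diameter, 45 mm long; sprung tip 6 mm diameter, 18 mm more. Origin: centre of flange underside, z up: handle z = 6 to 85 mm, tip end z = -63 mm. Lift it 65 mm or more to clear the block.
- probe_tip (a joint): How far the sprung tip is pushed into the stem, in m: 0 free, 0.013 hard against its stop. Spring 350 N/m, so half way (6.5 mm) takes about 2.3 N and just short of the stop about 4.5 N.
- probe_point (a point): End of the thermometer's rounded tip (tip radius 3 mm), on the thermometer's axis, 63 mm below the probe's origin when the tip is free; axes as the probe's.
- reagent_jar: Bystander, loose, not to be disturbed: white plastic jar with a blue cap, 64 mm diameter, 110 mm tall. Origin: centre of the underside.
- amber_bottle: Bystander, loose, not to be disturbed: amber glass bottle with a white cap, 56 mm diameter, 130 mm tall. Origin: centre of the underside.
- flask: Bystander, loose, not to be disturbed: glass conical flask, 76 mm diameter at the foot, 120 mm tall. Origin: centre of the underside.
- beaker: Bystander, loose, not to be disturbed: open glass beaker, 68 mm diameter, 85 mm tall. Origin: centre of the underside.
- weighing_dish: Bystander, loose, not to be disturbed: shallow white ceramic dish, 66 mm diameter, 20 mm tall. Origin: centre of the underside.
- sample_tin: Bystander, loose, not to be disturbed: closed aluminium sample tin, 52 mm diameter, 30 mm tall. Origin: centre of the underside.
There are look-alikes about, which are no part of the job. What is shaped like the cover but brown is not meant.

How it is judged:
By the outcome, as a careful person would: the job done as asked, in the order asked, and still so for the second after the job is handed in, while the arm keeps its last pose, push and grip.
It also fails if it takes over 58 s, if anything falls off the work surface, if the arm or the gripper's body presses on something with over 40 N, if the wrist force passes 120 N, or if a joint passes its speed limit or range.

## Working session

There is one attempt and no reset: what is moved stays moved. The work goes in short steps, Python scripts to look and compute and a shell command to move; the robot and the scene stay as the last step left them, time stands still between calls to the robot, and variables do not carry over. Pictures are saved under pics/ and viewed, at most 11 in all, crops included, and the job is handed in when it is done.

```bash
mkdir -p pics; ls; cat > h.py <<'E'
import numpy as np, cv2
from scipy.spatial.transform import Rotation as R
from workcell import status, optics, env
def rot(q): q=np.asarray(q); return R.from_quat([q[1],q[2],q[3],q[0]]).as_matrix()
def cam(n):
    c=optics.read_camera(n); c['f']=240/np.tan(np.radians(c['vfov'])/2)
    a=np.asarray(c['attitude']); c['R']=rot(a) if a.size==4 else a.reshape(3,3); return c
def plane(c,u,v,z):
    d=c['R']@np.array([(u-c['cx'])/c['f'],(v-c['cy'])/c['f'],1]); o=np.asarray(c['origin']); return o+d*(z-o[2])/d[2]
def deproj(c):
    v,u=np.mgrid[0:480,0:640]; d=c['depth']
    P=np.stack([(u-c['cx'])/c['f']*d,(v-c['cy'])/c['f']*d,d],-1)
    return P@c['R'].T+np.asarray(c['origin'])
def save(n,img): cv2.imwrite('pics/'+n,cv2.cvtColor(img,cv2.COLOR_RGB2BGR))
E
python3 - <<'E'
from h import *
print(status.get_state(), env.tip_reach)
for n in ['scene','top','wrist']:
    c=cam(n); save(n+'1.png',c['frame']); print(n,c['vfov'],c['cx'],c['cy'],c['origin'],c['attitude'],c['depth'].min(),c['depth'].max()); np.savez(n+'.npz',**{k:v for k,v in c.items()})
E
```

```text
pics
{'clock': 0.0, 'joint_pos': array([-1.40359627e+00,  3.13976318e-01,  4.49347139e-02,  1.30360350e+00,
        9.28595755e-06,  1.43119445e+00]), 'qvel': array([ 0.00212676,  0.00092287,  0.00097772,  0.00052305, -0.00113453,
        0.00059317]), 'tau': array([ 8.76946251e-04, -4.80621529e+01,  2.98534280e+01,  1.92608644e-02,
       -1.33758463e-04, -4.67464019e-06]), 'tcp_pos': array([ 0.17358102, -0.54775325,  0.30300436]), 'orientation': array([-9.24365391e-04,  9.88256704e-01,  1.52799973e-01, -8.11279177e-06]), 'wrist_force': array([ 0.78835446, -0.0691579 , -0.1768745 ]), 'ft_torque': array([-0.00920709,  0.02251556,  0.01516284]), 'grip_force': 0.0, 'finger_gap': 0.08546794845502166} 0.0726
scene 57.60103094492624 318.91281524877445 240.68610307224955 [1.13418933 0.1771891  0.66089499] [-0.24759883  0.59052843  0.70480474 -0.30532159] 0.0 3.097367
top 47.39629805086607 319.10814328552635 240.38711892586664 [0.47287309 0.03732191 1.18025583] [-0.02421707  0.71643099 -0.69665172  0.0285753 ] 0.0 2.026866
wrist 70.32619752431697 319.63957444600163 238.18691199846916 [ 0.24332936 -0.52528779  0.37295277] [ 0.11629855  0.79881025 -0.58382597 -0.08674139] 0.0 1.4959092
```

View pics/top1.png

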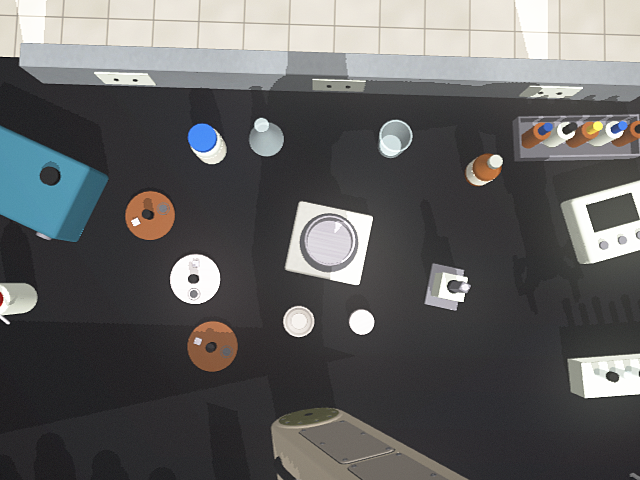

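View pics/scene1.png

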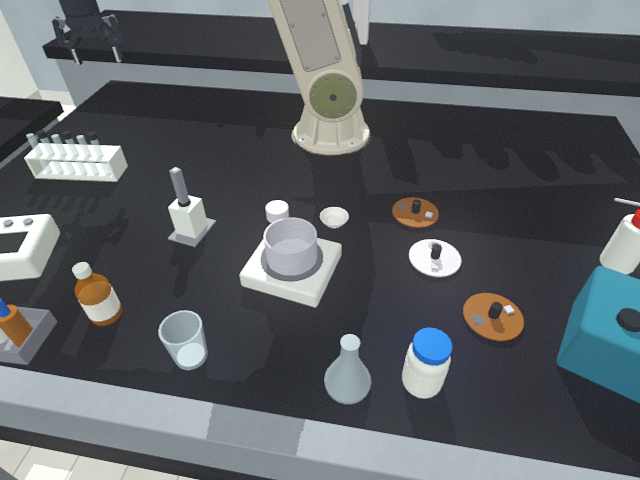

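The top view shows three cover-shaped discs: a white/silver one at (195,279) and brown ones at (150,215) and (212,346). The silver one fits "aluminium"; the brown ones are excluded by the text. The pot is at (330,242) and the stand with the probe at (447,287). In the scene view the cover is at (435,258), the pot at (291,245) and the probe at (180,185).

```bash
python3 - <<'E'
from h import *
C={n:dict(np.load(n+'.npz')) for n in ['top','scene']}
t=C['top'];s=C['scene']
a=cv2.resize(t['frame'][245:315,160:230],(400,400),interpolation=cv2.INTER_CUBIC)
b=cv2.resize(s['frame'][228:288,400:470],(400,343),interpolation=cv2.INTER_CUBIC)
c2=cv2.resize(t['frame'][255:320,415:480],(400,400),interpolation=cv2.INTER_CUBIC)
im=np.zeros((400,800,3),np.uint8); im[:,:400]=a; im[:343,400:]=b; save('crop1.png',im)
for n,c in C.items():
    P=deproj(c); hsv=cv2.cvtColor(c['frame'],cv2.COLOR_RGB2HSV); 
    ok=c['depth']>0
    def box(xy,r): return ok&(np.hypot(P[...,0]-xy[0],P[...,1]-xy[1])<r)
    if n=='top':
        xy0=plane(c,195,279,0.01)[:2]; xp=plane(c,330,242,.105)[:2]; xs=plane(c,447,287,.06)[:2]
    print(n,xy0,xp,xs)
    m=box(xy0,.07); z=P[...,2]
    w=m&(c['frame'].min(-1)>120)
    cn=max(cv2.findContours(w.astype(np.uint8),cv2.RETR_EXTERNAL,cv2.CHAIN_APPROX_NONE)[0],key=cv2.contourArea)
    e=cv2.fitEllipse(cv2.convexHull(cn)); print(' cover ell',e,'z',np.median(z[w]),plane(c,*e[0],.009))
    k=m&(z>.03); print(' knob',k.sum(),np.median(P[k],0) if k.any() else '', P[k].min(0) if k.any() else '',P[k].max(0) if k.any() else '')
    d=m&(z<.02)&(z>.004)&(c['frame'].max(-1)<110)&(np.hypot(P[...,0]-xy0[0],P[...,1]-xy0[1])<.045)
    print(' dark',d.sum(),P[d].mean(0) if d.any() else '')
    r=box(xp,.07)&(z>.098)&(z<.112); 
    cn=np.argwhere(r)[:,::-1].astype(np.int32); h=cv2.convexHull(cn); e=cv2.fitEllipse(h); print(' rim',r.sum(),e,np.median(z[r]),plane(c,*e[0],.105),(P[r].min(0)+P[r].max(0))/2,np.ptp(P[r],0))
    st=box(xs,.08); 
    b=st&(z>.074)&(z<.084)&(c['frame'].min(-1)>150); print(' block top',b.sum(),(P[b].min(0)+P[b].max(0))/2,np.ptp(P[b],0))
    for lo,hi in[(.0865,.1),(.1,.15),(.155,.18)]:
        p=st&(z>lo)&(z<hi); print(' probe',lo,p.sum(), (P[p].min(0)+P[p].max(0))/2 if p.any() else '', np.ptp(P[p],0) if p.any() else '')
    q=st&(z>.155); 
    if q.any(): print(' handle top z',np.percentile(z[q],[5,50,95]), cv2.minAreaRect((P[q][:,:2]*1000).astype(np.float32)))
E
```

```text
top [0.47054282 0.29347429] [0.5508247  0.01024923] [ 0.46861446 -0.23251517]
 cover ell ((194.69479370117188, 278.571533203125), (49.66064453125, 50.4958381652832), 65.15677642822266) z 0.009807377626785296 [0.47143387 0.2943837  0.009     ]
 knob 75 [0.47066169 0.29274584 0.03767818] [0.46205968 0.28278788 0.03016149] [0.48088257 0.30285133 0.0431266 ]
 dark 1 [0.47706518 0.28553514 0.0186067 ]
 rim 324 ((329.77923583984375, 240.33322143554688), (50.14569091796875, 50.256954193115234), 41.08171463012695) 0.1040193927026225 [0.55410716 0.01077103 0.105     ] [0.55418163 0.01036539 0.10356217] [0.09773115 0.09905231 0.01100032]
 block top 399 [ 0.46909596 -0.23970793  0.07901813] [0.05538    0.05786056 0.00990044]
 probe 0.0865 29 [ 0.46912103 -0.23559493  0.09298542] [0.0236075  0.01602461 0.01294047]
 probe 0.1 75 [ 0.47027802 -0.23489797  0.12442481] [0.02132166 0.01363629 0.04737318]
 probe 0.155 104 [ 0.47076351 -0.24025524  0.16230052] [0.02050473 0.02216994 0.0138161 ]
 handle top z [0.15810002 0.16399655 0.1679203 ] ((469.9131774902344, -240.0349578857422), (18.34807777404785
[... 493 characters left out ...]
411376953), (39.11445999145508, 53.624671936035156), 85.58697509765625) 0.1040734873082953 [0.56108814 0.00981042 0.105     ] [0.55576159 0.0085728  0.10293035] [0.10179444 0.09869887 0.00961312]
 block top 289 [ 0.47346801 -0.24302576  0.07900148] [0.05502656 0.05881449 0.00998377]
 probe 0.0865 72 [ 0.47470408 -0.24145083  0.09324339] [0.02041287 0.02630699 0.01346609]
 probe 0.1 232 [ 0.47492112 -0.24257919  0.12496085] [0.01914479 0.02271938 0.04969478]
 probe 0.155 93 [ 0.47318896 -0.24231859  0.16158081] [0.01978045 0.02191108 0.01272802]
 handle top z [0.15674353 0.16427184 0.16743265] ((473.08966064453125, -241.91285705566406), (18.6657772064209, 18.26094627380371), 58.5299186706543)
```

View pics/crop1.png

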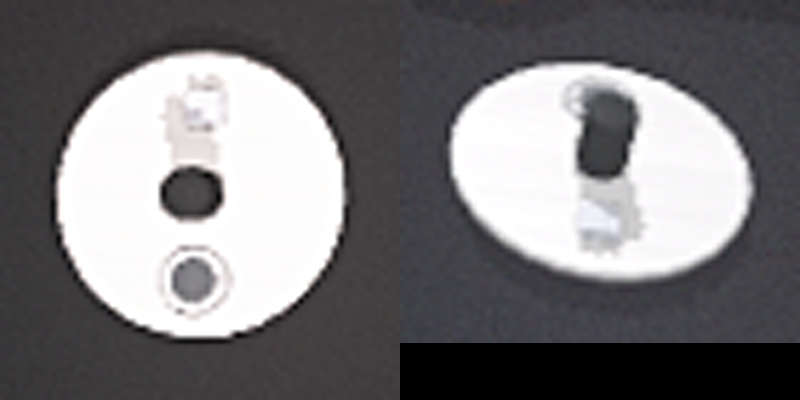

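The crop confirms the silver disc. Its round dark pad with a ring sits on the robot side at top pixel about (194,294), the black knob is in the middle, and the square vent cap is on the far side. The measured heights agree with the text: disc top 10 mm, knob 38 mm, rim 104 mm, handle top 165 mm. I'll move over the cover.

```bash
python3 -m handwheel '{"deltas": [[1,0,0,0,0.88],[1,0,0,0,0.88],[1,1,-1,0,0],[1,1,-1,0,0],[1,1,-1,0,0],[1,1,-1,0,0],[1,1,-1,0,0],[1,1,-1,0,0],[1,1,-1,0,0],[1,0,-1,0,0],[1,0,-1,0,0],[1,0,-1,0,0],[1,0,-1,0,0],[1,0,-1,0,0],[1,0,-1,0,0],[1,0,-1,0,0],[1,0,-1,0,0],[1,0,-1,0,0],[1,0,-1,0,0],[1,0,-1,0,0]]}'
python3 - <<'E'
from h import *
s=status.get_state(); print(s['joint_pos'],s['tcp_pos'],s['orientation'])
c=cam('wrist'); save('w2.png',c['frame'])
P=deproj(c); k=(c['depth']>0)&(P[...,2]>.03)&(P[...,2]<.05)&(np.hypot(P[...,0]-.472,P[...,1]-.293)<.03); print(k.sum(),(P[k].min(0)+P[k].max(0))/2 if k.any() else '')
E
```

```text
clock: 2.65
tcp_pos: [0.4545, 0.1189, 0.3048]
orientation: [-0.02, 0.999, 0.033, -0.001]
wrist_force: [1.2, -0.2, 0.7]
finger_gap: 0.0859
grip_force: 0.0
[ 0.06471203  0.10694505 -0.21302657  1.25172615  0.04077052  3.14081012] [0.45447915 0.11891545 0.30480102] [-0.02035903  0.99925639  0.03272544 -0.00110185]
349 [0.47078032 0.29334447 0.03517201]
```

View pics/w2.png

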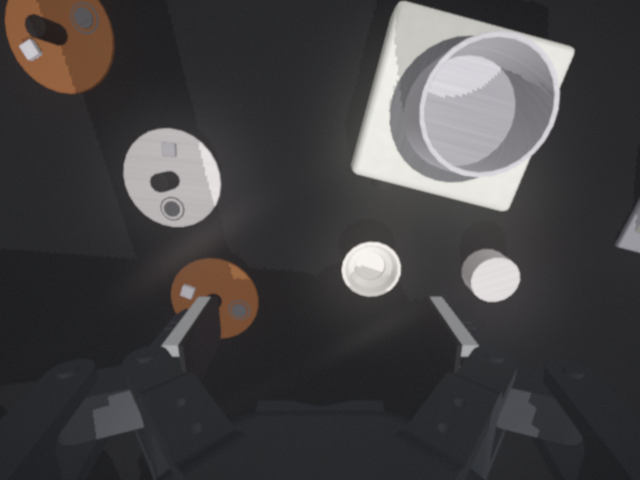

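The wrist view shows the cover at (172,178), its pad at (172,208) and vent at (168,149), plus the pot at (490,103). Joint 6 is at the end of its range, so I'll turn the tool half a turn back, which gives the same grasp.

```bash
python3 -m handwheel '{"deltas": [[1,0,0,0,-0.98],[1,0,0,0,-0.98],[1,0,0,0,-0.98],[1,0,0,0,-0.98],[1,0,0,0,-0.98],[1,0,0,0,-0.98],[1,0,0,0,-0.98],[1,0,0,0,-0.98],[1,0,0,0,-0.98],[1,0,0,0,-0.98],[1,0,0,0,-0.98],[1,0,0,0,-0.98],[1,0,0,0,-0.98],[1,0,0,0,-0.98],[1,0,0,0,-0.98],[1,0,0,0,-0.98],[1,0,0,0,-0.98],[1,0,0,0,-0.98],[1,0,1,0,0],[1,0,1,0,0]]}'
python3 -m handwheel '{"deltas": [[1,-0.5,1,0.5,0],[1,-0.5,1,0.5,0],[1,-0.5,0,0.5,0],[1,0,0,0,0],[1,0,0,0,0]]}'
cat >> h.py <<'E'
def yaw(): 
    s=status.get_state(); X=rot(s['orientation']); return s, np.degrees(np.arctan2(X[1,0],X[0,0]))
def rowsto(dest,yawd=None):
    s,y=yaw(); X=rot(s['orientation']); d=X.T@(np.asarray(dest)-s['tcp_pos'])/.04
    print('tcp',s['tcp_pos'].round(4),'yaw',y.round(2),'j6',s['joint_pos'][5].round(2),'units',d.round(3),'roll',None if yawd is None else round(((y-yawd+180)%360-180)/10,3))
E
python3 - <<'E'
from h import *
c=cam('wrist'); save('w3.png',c['frame']); P=deproj(c)
rowsto([.471,.2925,.2],180)
ok=c['depth']>0; near=ok&(np.hypot(P[...,0]-.472,P[...,1]-.293)<.09)
k=near&(P[...,2]>.036)&(P[...,2]<.044); print('knob top',k.sum(),np.median(P[k],0),(P[k].min(0)+P[k].max(0))/2,np.ptp(P[k],0))
d=near&(P[...,2]>.007)&(P[...,2]<.0115); print('disc',d.sum(),(P[d].min(0)+P[d].max(0))/2,np.ptp(P[d],0))
v=near&(P[...,2]>.0145)&(P[...,2]<.018)&(np.hypot(P[...,0]-.472,P[...,1]-.293)>.02); print('vent',v.sum(),np.median(P[v],0))
E
```

```text
clock: 5.2
tcp_pos: [0.4549, 0.198, 0.3082]
orientation: [-0.001, 0.001, 1.0, 0.02]
wrist_force: [0.0, -0.5, -0.1]
finger_gap: 0.0854
grip_force: 0.0
clock: 5.82
tcp_pos: [0.5139, 0.28, 0.2514]
orientation: [-0.002, -0.0, 1.0, 0.02]
wrist_force: [-0.6, -0.5, -0.1]
finger_gap: 0.085
grip_force: 0.0
tcp [0.5139 0.2801 0.252 ] yaw -179.95 j6 0.35 units [1.07  0.26  1.313] roll 0.005
knob top 428 [0.47067802 0.29378815 0.03776578] [0.47120503 0.29424179 0.03788429] [0.01884978 0.01914862 0.00364729]
disc 9631 [0.4709305  0.29401783 0.009279  ] [0.10518548 0.10537202 0.00443554]
vent 219 [0.50271066 0.29334214 0.0159574 ]
```

View pics/w3.png

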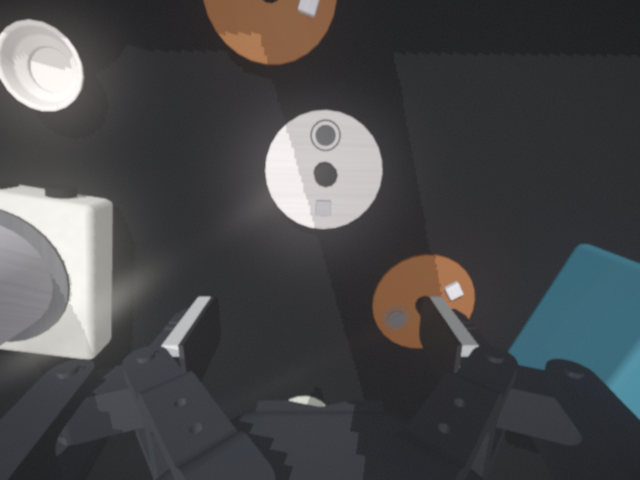

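The wrist view agrees with the others: cover centre about (0.471, 0.294), pad at pixel (325,135) and vent at (323,208) behind the knob. The tool leans about 2° towards +y, picked up at the joint limit, so I'll aim with the grasp point rather than the TCP.

```bash
cat >> h.py <<'E'
def grasp(G,yawd=None):
    s=status.get_state(); z=rot(s['orientation'])[:,2]; print('lean',z.round(4)); rowsto(np.asarray(G)-.054*z,yawd)
E
python3 - <<'E'
from h import *
grasp([.4713,.2938,.10]); grasp([.4713,.2938,.035])
E
```

```text
lean [-0.0027  0.04   -0.9992]
tcp [0.5139 0.2801 0.252 ] yaw -179.95 j6 0.35 units [1.056 0.192 2.463] roll None
lean [-0.0027  0.04   -0.9992]
tcp [0.5139 0.2801 0.252 ] yaw -179.95 j6 0.35 units [1.051 0.127 4.086] roll None
```

```bash
python3 -m handwheel '{"deltas": [[1,0.5,0.1,0.7,0],[1,0.5,0.05,0.7,0],[1,0.05,-0.02,0.7,0],[1,0,0,0.7,0],[1,0,0,0.5,0],[1,0,0,0,0],[1,0,0,0,0]]}' 30
python3 - <<'E'
from h import *
grasp([.4713,.2938,.035])
E
```

```text
clock: 6.75
tcp_pos: [0.4722, 0.2911, 0.1212]
orientation: [-0.001, -0.001, 1.0, 0.02]
wrist_force: [-0.8, 0.4, 0.6]
finger_gap: 0.0852
grip_force: 0.0
lean [-0.0011  0.0407 -0.9992]
tcp [0.4722 0.2911 0.1212] yaw -179.9 j6 0.39 units [ 0.021 -0.021  0.805] roll None
```

```bash
python3 -m handwheel '{"deltas": [[1,0,-0.02,0.5,0],[1,0.02,0,0.3,0],[0,0,0,0,0],[-1,0,0,0,0],[-1,0,0,0,0],[-1,0,0,0,0],[-1,0,0,0,0],[-1,0,0,0,0]]}' 30
python3 -m handwheel '{"deltas": [[-1,0,0,0,0],[-1,0,0,-0.4,0],[-1,0,0,-0.4,0],[-1,0,0,0,0]]}'
```

```text
clock: 7.75
tcp_pos: [0.4712, 0.2917, 0.0885]
orientation: [-0.001, -0.001, 1.0, 0.02]
wrist_force: [-1.7, -1.4, 6.3]
finger_gap: 0.019
grip_force: 29.2
clock: 8.25
tcp_pos: [0.4721, 0.2908, 0.1217]
orientation: [0.0, -0.001, 1.0, 0.021]
wrist_force: [0.5, -0.4, -0.7]
finger_gap: 0.0187
grip_force: 29.8
```

```bash
python3 -m handwheel '{"deltas": [[-1,0,0,-0.8,0],[-1,0,0,-1,0],[-1,0,-0.3,-1,0],[-1,-0.5,-0.8,-0.8,0],[-1,-0.7,-0.8,-0.4,0],[-1,-0.7,-0.8,0,0],[-1,-0.7,-0.8,0,0],[-1,-0.7,-0.8,0,0],[-1,-0.7,-0.8,0,0],[-1,-0.4,-0.8,0,0],[-1,-0.2,-0.5,0,0],[-1,0,0,0,0],[-1,0,0,0,0]]}'
python3 - <<'E'
from h import *
rowsto([.555,.0095,.3],180)
for n in ['wrist','top','scene']:
    c=cam(n); P=deproj(c); z=P[...,2]
    if n=='wrist': save('w4.png',c['frame'])
    r=(c['depth']>0)&(np.hypot(P[...,0]-.555,P[...,1]-.01)<.07)&(z>.1)&(z<.109)
    q=(P[r][:,:2]*1000).astype(np.float32)
    if len(q)>20:
        A=np.c_[2*q,np.ones(len(q))]; 
        rr=np.hypot(*(q-[555,10]).T); print(n,r.sum(),'bbox',(P[r].min(0)+P[r].max(0))/2,np.ptp(P[r],0),'enclosing',cv2.minEnclosingCircle(q))
    tc=status.get_state()['tcp_pos']
    d=(c['depth']>0)&(np.hypot(P[...,0]-tc[0],P[...,1]-tc[1])<.07)&(z<tc[2]-.06)&(z>tc[2]-.1)
    if d.sum()>20:
        q=P[d]; print(n,'cover?',d.sum(),(q.min(0)+q.max(0))/2-tc,np.ptp(q,0), np.linalg.lstsq(np.c_[q[:,:2]-tc[:2],np.ones(len(q))],q[:,2]-tc[2],rcond=None)[0])
E
```

```text
clock: 9.88
tcp_pos: [0.6552, 0.0293, 0.2687]
orientation: [-0.002, -0.001, 1.0, 0.02]
wrist_force: [-0.7, 0.4, -1.6]
finger_gap: 0.019
grip_force: 29.8
tcp [0.6552 0.0293 0.2687] yaw -179.85 j6 -0.09 units [ 2.51  -0.456 -0.793] roll 0.015
wrist 3797 bbox [0.55455188 0.01126661 0.1036357 ] [0.09927868 0.09942533 0.0072684 ] enclosing ((554.5982666015625, 11.19588851928711), 49.92053985595703)
wrist cover? 25531 [-0.00021216  0.00315143 -0.07137972] [0.10595704 0.10553191 0.02273968] [ 0.01404765  0.01803736 -0.07765452]
scene cover? 2058 [ 0.00142756  0.00098077 -0.07116536] [0.10592105 0.10491498 0.02230926] [-0.00247849  0.0104929  -0.07697966]
```

View pics/w4.png

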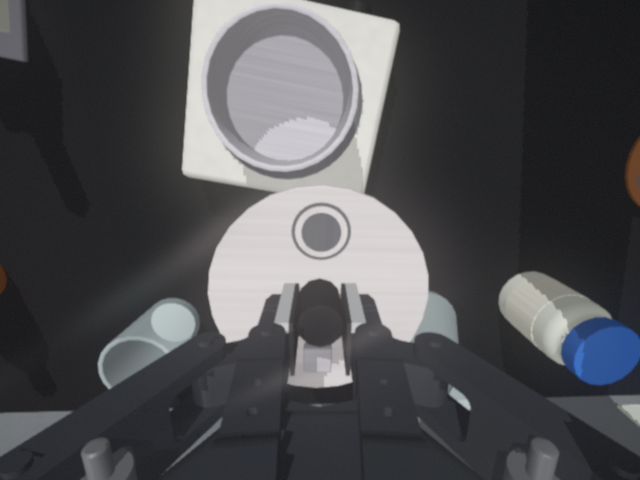

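The held cover is at pixel (318,285) and the pot mouth at (281,88). Wrist and scene measurements agree on the TCP target, about (0.5547, 0.0079).

```bash
python3 -m handwheel '{"deltas": [[-1,0.6,-0.1,0,0],[-1,0.8,-0.2,0,0],[-1,0.8,-0.2,0,0],[-1,0.3,0,0.5,0],[-1,0,0,0.5,0],[-1,0,0,0,0],[-1,0,0,0,0]]}'
python3 - <<'E'
from h import *
rowsto([.5547,.0079,.1885],180)
E
```

```text
clock: 10.9
tcp_pos: [0.5561, 0.0103, 0.2291]
orientation: [-0.001, -0.001, 1.0, 0.02]
wrist_force: [0.9, -0.1, -1.1]
finger_gap: 0.0189
grip_force: 29.7
tcp [0.5561 0.0103 0.2291] yaw -179.83 j6 -0.14 units [ 0.033 -0.101  1.013] roll 0.017
```

```bash
python3 -m handwheel '{"deltas": [[-1,0.03,-0.1,0.3,0],[-1,0,0,0.3,0],[-1,0,0,0.2,0],[-1,0,0,0.15,0],[-1,0,0,0,0],[-1,0,0,0,0]]}'
python3 - <<'E'
from h import *
rowsto([.5547,.0079,.1875],180); print(status.get_state()['wrist_force'])
E
```

```text
clock: 11.65
tcp_pos: [0.5546, 0.0074, 0.1903]
orientation: [-0.001, -0.001, 1.0, 0.02]
wrist_force: [-0.4, -0.3, -1.5]
finger_gap: 0.0188
grip_force: 29.7
tcp [0.5546 0.0074 0.1903] yaw -179.88 j6 -0.15 units [-0.003  0.009  0.072] roll 0.012
[-0.36526445 -0.25068322 -1.54048562]
```

```bash
python3 -m handwheel '{"deltas": [[-1,0,0,0.05,0],[-1,0,0,0.03,0],[-1,0,0,0,0]]}'
python3 -m handwheel '{"deltas": [[0,0,0,0,0],[0,0,0,0,0],[0,0,0,0,0],[0,0,0,0,0],[0,0,0,-0.5,0],[0,0,0,-0.8,0],[0,-0.5,0,-1,0],[0,-0.8,0,-0.5,0],[0,-0.8,0,0,0],[0,-0.5,0,0,0],[0,0,0,0,0],[0,0,0,0,0]]}'
python3 - <<'E'
from h import *
rowsto([.4715,-.241,.25])
for n in ['wrist','top','scene']:
    c=cam(n); P=deproj(c); z=P[...,2]; hsv=cv2.cvtColor(c['frame'],cv2.COLOR_RGB2HSV)
    if n=='wrist': save('w5.png',c['frame'])
    near=(c['depth']>0)&(np.hypot(P[...,0]-.555,P[...,1]-.01)<.07)
    r=near&(z>.104)&(z<.113); q=P[r]; 
    if r.sum()<50: print(n,r.sum()); continue
    g=np.linalg.lstsq(np.c_[q[:,:2]-[.555,.01],np.ones(len(q))],q[:,2],rcond=None)[0]
    print(n,r.sum(),'disc',cv2.minEnclosingCircle((q[:,:2]*1000).astype(np.float32)),'plane',g)
    k=near&(z>.134)&(z<.142); print('  knob',k.sum(),(P[k].min(0)+P[k].max(0))/2 if k.any() else '')
    d=near&(z>.106)&(z<.116)&(c['frame'].max(-1)<130)&(np.abs(P[...,0]-.523)<.012)&(np.abs(P[...,1]-.01)<.012)
    print('  pad dark',d.sum(),P[d].mean(0) if d.any() else '')
E
```

```text
clock: 12.02
tcp_pos: [0.5548, 0.0077, 0.1877]
orientation: [-0.001, -0.001, 1.0, 0.02]
wrist_force: [-0.2, 0.4, 3.6]
finger_gap: 0.0186
grip_force: 31.1
clock: 13.52
tcp_pos: [0.6581, 0.0034, 0.2982]
orientation: [-0.002, -0.001, 1.0, 0.02]
wrist_force: [-0.3, -0.3, 0.9]
finger_gap: 0.0428
grip_force: 0.0
tcp [0.6581 0.0034 0.2982] yaw -179.88 j6 -0.13 units [ 4.672 -6.143  0.98 ] roll None
wrist 17583 disc ((554.77490234375, 10.851461410522461), 53.00474166870117) plane [-0.00367345  0.0012826   0.1089837 ]
  knob 813 [0.55489847 0.01101751 0.13651528]
  pad dark 519 [0.52269377 0.01190399 0.11093706]
top 0
scene 1478 disc ((555.6842041015625, 7.884079933166504), 53.827816009521484) plane [-0.00615751 -0.00162254  0.10958262]
  knob 59 [0.55528953 0.0094315  0.13665247]
  pad dark 0
```

View pics/w5.png

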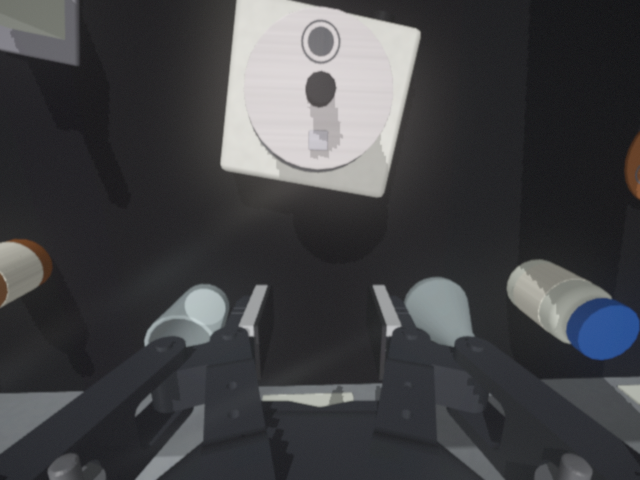

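The cover is on the pot, seated and level: disc top 0.109 m, slope under 0.4°, centred to about 1 mm. The pad is at wrist pixel (320,40). Next, the probe.

```bash
python3 -m handwheel '{"deltas": [[1,0.5,-0.6,0,0],[1,0.7,-0.8,0,0],[1,0.7,-0.8,0,0],[1,0.7,-0.8,0,0],[1,0.7,-0.8,0,0],[1,0.4,-0.8,0,0],[1,0,0,0,-0.95],[1,0,0,0,-0.95],[1,0,0,0,-0.95],[1,0,0,0,-0.95],[1,0,0,0,-0.95],[1,0,0,0,-0.95],[1,0,0,0,0],[1,0,0,0,0]]}'
python3 - <<'E'
from h import *
c=cam('wrist'); save('w6.png',c['frame']); P=deproj(c); z=P[...,2]
near=(c['depth']>0)&(np.hypot(P[...,0]-.4715,P[...,1]+.241)<.04)
for lo,hi in[(.162,.168),(.11,.15),(.076,.083)]:
    k=near&(z>lo)&(z<hi)
    if k.sum()>20:
        q=(P[k][:,:2]*1000).astype(np.float32); print(lo,k.sum(),np.median(z[k]),cv2.minAreaRect(q),q.mean(0))
        if lo>.16:
            m=k.astype(np.uint8); cn=max(cv2.findContours(m,0,1)[0],key=cv2.contourArea); pc,_,_=cv2.minAreaRect(cn); print(' px',pc,plane(c,*pc,.165))
grasp([.4715,-.241,.135],-123)
E
```

```text
clock: 15.42
tcp_pos: [0.5108, -0.1807, 0.2919]
orientation: [0.008, -0.477, 0.879, 0.018]
wrist_force: [0.5, -0.7, 0.2]
finger_gap: 0.0855
grip_force: 0.0
0.162 1102 0.16505199234338935 ((470.5348205566406, -240.052001953125), (17.989269256591797, 17.961441040039062), 62.48759841918945) [ 470.4213  -240.21089]
 px (315.83612060546875, 129.69674682617188) [ 0.47042002 -0.24021662  0.165     ]
0.076 3113 0.07992631891153706 ((469.73162841796875, -239.569091796875), (50.094947814941406, 50.071964263916016), 79.47648620605469) [ 469.00128 -240.66544]
lean [-0.0028  0.0397 -0.9992]
tcp [ 0.5109 -0.1807  0.2918] yaw -123.03 j6 -1.5 units [ 1.923 -0.088  2.511] roll -0.003
```

View pics/w6.png

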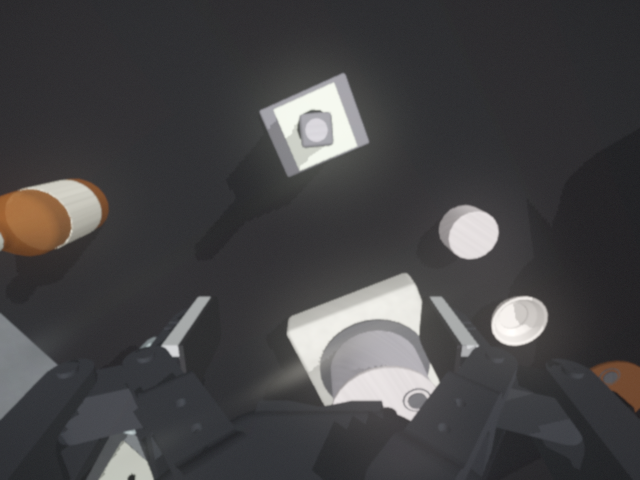

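The handle top is at pixel (316,130), z = 0.165, with its faces at about 62.5°. I'll turn the tool to match.

```bash
python3 -m handwheel '{"deltas": [[1,0,0,0,-0.55],[1,0,0,0,0]]}'
python3 - <<'E'
from h import *
grasp([.4707,-.2405,.135],-117.5)
E
```

```text
clock: 15.72
tcp_pos: [0.5111, -0.1808, 0.2917]
orientation: [0.009, -0.519, 0.855, 0.018]
wrist_force: [-0.4, 0.1, -0.3]
finger_gap: 0.0857
grip_force: 0.0
lean [-0.003   0.0398 -0.9992]
tcp [ 0.5111 -0.1808  0.2917] yaw -117.53 j6 -1.59 units [1.922 0.124 2.508] roll -0.003
```

```bash
python3 -m handwheel '{"deltas": [[1,0.5,0.04,0,0],[1,0.8,0.04,0,0],[1,0.62,0.04,0.1,0],[1,0,0,0.5,0],[1,0,0,0.7,0],[1,0,0,0.6,0],[1,0,0,0,0],[1,0,0,0,0]]}'
python3 - <<'E'
from h import *
grasp([.4707,-.2405,.135],-117.5)
c=cam('wrist'); P=deproj(c); z=P[...,2]
k=(c['depth']>0)&(np.hypot(P[...,0]-.4707,P[...,1]+.2405)<.03)&(z>.16)&(z<.17); print(k.sum(), cv2.minAreaRect((P[k][:,:2]*1000).astype(np.float32)) if k.any() else '')
E
```

```text
clock: 16.73
tcp_pos: [0.4713, -0.2444, 0.2141]
orientation: [0.009, -0.519, 0.855, 0.017]
wrist_force: [-0.4, 0.0, 0.3]
finger_gap: 0.0854
grip_force: 0.0
lean [-0.0024  0.0392 -0.9992]
tcp [ 0.4713 -0.2444  0.2141] yaw -117.47 j6 -1.73 units [-0.014  0.019  0.629] roll 0.003
1888 ((470.0435791015625, -240.45350646972656), (18.6618595123291, 17.92551040649414), 62.00825119018555)
```

```bash
python3 -m handwheel '{"deltas": [[1,0,0.02,0.4,0],[1,0,0,0.2,0],[0.5,0,0,0,0],[-0.3,0,0,0,0],[-1,0,0,0,0],[-1,0,0,0,0],[-1,0,0,0,0],[-1,0,0,0,0],[-1,0,0,0,0]]}' 40
python3 -m handwheel '{"deltas": [[-1,0,0,-0.3,0],[-1,0,0,-0.5,0],[-1,0,0,-0.6,0],[-1,0,0,-0.6,0],[-1,0,0,-0.5,0],[-1,0,0,-0.3,0],[-1,0,0,0,0],[-1,0,0,0,0]]}'
python3 - <<'E'
from h import *
rowsto([.4707,-.2405,.3])
s=cam('scene'); t=cam('top'); tc=status.get_state()['tcp_pos']
P=deproj(s); m=(s['depth']>0)&(np.hypot(P[...,0]-tc[0],P[...,1]-tc[1])<.05)&(P[...,2]>.095)&(P[...,2]<tc[2]-.03)
for a in np.arange(.1,.27,.01):
    q=P[m&(P[...,2]>a)&(P[...,2]<a+.01)]
    if len(q)>3: print(round(a,2),len(q),q.mean(0).round(4),np.ptp(q,0).round(3))
v,u=np.argwhere(m).T
im=s['frame'][max(0,v.min()-80):v.max()+30,max(0,u.min()-40):u.max()+40]; save('crop7.png',cv2.resize(im,None,fx=3,fy=3)); print(im.shape)
E
```

```text
clock: 17.9
tcp_pos: [0.4711, -0.2428, 0.1898]
orientation: [0.009, -0.52, 0.854, 0.017]
wrist_force: [2.3, -0.6, 4.3]
finger_gap: 0.0174
grip_force: 39.9
clock: 18.9
tcp_pos: [0.4705, -0.2466, 0.3002]
orientation: [0.009, -0.52, 0.854, 0.019]
wrist_force: [-0.5, -0.5, -0.5]
finger_gap: 0.0171
grip_force: 39.4
tcp [ 0.4705 -0.2466  0.3002] yaw -117.41 j6 -1.74 units [-0.138  0.065  0.012] roll None
0.13 13 [ 0.471  -0.2454  0.1356] [0.005 0.006 0.007]
0.14 12 [ 0.4723 -0.2448  0.1458] [0.005 0.008 0.008]
0.15 23 [ 0.4726 -0.2445  0.1549] [0.008 0.009 0.009]
0.16 22 [ 0.4731 -0.2447  0.1651] [0.007 0.01  0.009]
0.17 22 [ 0.4731 -0.2448  0.1751] [0.007 0.009 0.009]
0.18 13 [ 0.4732 -0.2445  0.1828] [0.005 0.007 0.005]
0.19 75 [ 0.4774 -0.2421  0.1963] [0.024 0.026 0.008]
0.2 56 [ 0.4763 -0.2433  0.2049] [0.017 0.022 0.01 ]
0.21 60 [ 0.476  -0.2435  0.215 ] [0.016 0.021 0.01 ]
0.22 49 [ 0.4766 -0.2411  0.2252] [0.022 0.022 0.01 ]
0.23 94 [ 0.4774 -0.241   0.2354] [0.039 0.034 0.01 ]
0.24 125 [ 0.478  -0.2415  0.2448] [0.042 0.036 0.01 ]
0.25 131 [ 0.4783 -0.2424  0.2548] [0.042 0.033 0.01 ]
0.26 118 [ 0.4779 -0.2413  0.2646] [0.041 0.035 0.01 ]
(173, 110, 3)
```

View pics/crop7.png

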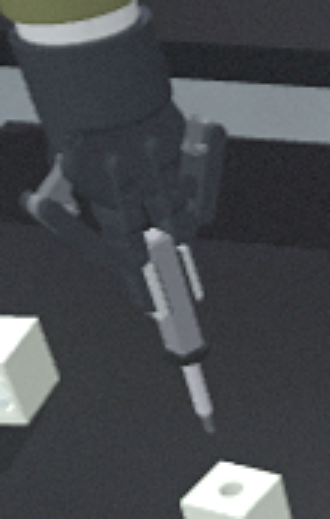

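The probe is out of the stand and hangs plumb; its tip is at crop pixel (210,428) and the stem depth profile is vertical. Now over to the pad at hover height.

```bash
python3 - <<'E'
from h import *
rowsto([.5233,.009,.30])
E
```

```text
tcp [ 0.4705 -0.2466  0.3001] yaw -117.41 j6 -1.74 units [-6.277  1.763  0.259] roll None
```

```bash
python3 -m handwheel '{"deltas": [[-1,-0.3,0.1,0,0],[-1,-0.7,0.2,0.03,0],[-1,-0.7,0.2,0.03,0],[-1,-0.7,0.2,0.03,0],[-1,-0.7,0.2,0.03,0],[-1,-0.7,0.2,0.03,0],[-1,-0.7,0.2,0.03,0],[-1,-0.7,0.2,0.03,0],[-1,-0.6,0.2,0.03,0],[-1,-0.35,0.06,0.02,0],[-1,-0.1,0,0,0],[-1,0,0,0,0],[-1,0,0,0,0],[-1,0,0,0,0]]}'
cat > m.py <<'E'
from h import *
import sys
rowsto([.5233,.009,.2838]); tc=status.get_state()['tcp_pos']; print(status.get_state()['wrist_force'])
for n in ['wrist','scene']:
    c=cam(n); P=deproj(c); z=P[...,2]; ok=c['depth']>0
    save(sys.argv[1]+n+'.png',c['frame'])
    near=ok&(np.hypot(P[...,0]-tc[0],P[...,1]-tc[1])<.03)
    for off in [-.17,-.16,-.15,-.14,-.13,-.12,-.1]:
        q=P[near&(abs(z-tc[2]-off)<.005)&(z>.116)&(np.hypot(P[...,0]-tc[0],P[...,1]-tc[1])<.018)]
        if len(q)>3:
            o=np.asarray(c['origin']); h=o[:2]-tc[:2]; h/=np.linalg.norm(h); r=.003 if off<-.155 else .005
            print(n,off,len(q),'surf',q.mean(0).round(4),'axis~',(q[:,:2].mean(0)-h*r*.8).round(4))
    d=ok&(z>.106)&(z<.116)&(c['frame'].max(-1)<130)&(np.hypot(P[...,0]-.523,P[...,1]-.011)<.013)
    print(n,'pad',d.sum(),P[d].mean(0).round(4) if d.any() else '',cv2.minEnclosingCircle((P[d][:,:2]*1000).astype(np.float32)) if d.any() else '')
E
python3 m.py a
```

```text
clock: 20.75
tcp_pos: [0.5233, 0.007, 0.3007]
orientation: [0.009, -0.519, 0.854, 0.018]
wrist_force: [0.4, 0.7, -0.7]
finger_gap: 0.0176
grip_force: 39.3
tcp [0.5233 0.007  0.3007] yaw -117.47 j6 -1.25 units [-0.029  0.013  0.425] roll None
[ 0.37177478  0.68724019 -0.70452382]
wrist -0.17 16 surf [0.5204 0.0082 0.1331] axis~ [0.5215 0.0104]
wrist -0.16 13 surf [0.5201 0.0082 0.1375] axis~ [0.5212 0.0103]
wrist -0.15 63 surf [0.52   0.0067 0.1508] axis~ [0.5218 0.0103]
wrist -0.14 68 surf [0.5201 0.0064 0.1604] axis~ [0.5219 0.01  ]
wrist -0.13 6 surf [0.5191 0.0061 0.1664] axis~ [0.5209 0.0097]
wrist -0.1 748 surf [0.5192 0.0038 0.1982] axis~ [0.521  0.0074]
wrist pad 240 [0.5219 0.0105 0.111 ] ((522.34033203125, 11.580581665039062), 8.032163619995117)
scene -0.17 7 surf [0.5238 0.0081 0.1324] axis~ [0.5215 0.0074]
scene -0.16 12 surf [0.5246 0.008  0.1404] axis~ [0.5223 0.0073]
scene -0.15 23 surf [0.5262 0.0081 0.1514] axis~ [0.5224 0.007 ]
scene -0.14 20 surf [0.5265 0.0083 0.1614] axis~ [0.5227 0.0073]
scene -0.13 25 surf [0.526  0.008  0.1711] axis~ [0.5222 0.0069]
scene -0.12 23 surf [0.5263 0.0085 0.1802] axis~ [0.5224 0.0074]
scene -0.1 91 surf [0.5298 0.0086 0.1995] axis~ [0.5259 0.0075]
scene pad 0
```

```bash
python3 -m handwheel '{"deltas": [[-1,-0.04,-0.01,0.2,0],[-1,0,0,0.1,0],[-1,0,0,0,0],[-1,0,0,0,0]]}'
python3 m.py b; python3 - <<'E'
from h import *
rowsto([.5243,.0084,.2773])
E
```

```text
clock: 21.35
tcp_pos: [0.5244, 0.0095, 0.2888]
orientation: [0.009, -0.52, 0.854, 0.018]
wrist_force: [-0.2, 0.7, -0.6]
finger_gap: 0.0176
grip_force: 39.3
tcp [0.5244 0.0095 0.2888] yaw -117.4 j6 -1.25 units [0.027 0.015 0.124] roll None
[-0.23233449  0.74153236 -0.58792618]
wrist -0.17 17 surf [0.5213 0.0108 0.1212] axis~ [0.5223 0.0129]
wrist -0.16 13 surf [0.5213 0.0106 0.1261] axis~ [0.5223 0.0128]
wrist -0.15 61 surf [0.5211 0.0091 0.139 ] axis~ [0.5229 0.0127]
wrist -0.14 74 surf [0.5212 0.0087 0.1485] axis~ [0.5229 0.0123]
wrist -0.1 749 surf [0.5201 0.0063 0.1862] axis~ [0.5219 0.0098]
wrist pad 260 [0.522  0.0104 0.111 ] ((525.0060424804688, 12.40856647491455), 10.5020112991333)
scene -0.17 6 surf [0.526  0.0096 0.1215] axis~ [0.5236 0.009 ]
scene -0.16 11 surf [0.5255 0.0099 0.1283] axis~ [0.5232 0.0093]
scene -0.15 21 surf [0.527  0.0109 0.1396] axis~ [0.5232 0.0098]
scene -0.14 23 surf [0.5271 0.0102 0.1487] axis~ [0.5232 0.0091]
scene -0.13 21 surf [0.5276 0.0104 0.1586] axis~ [0.5237 0.0093]
scene -0.12 22 surf [0.5277 0.0103 0.1684] axis~ [0.5239 0.0092]
scene -0.1 90 surf [0.5312 0.011  0.1875] axis~ [0.5273 0.0099]
scene pad 3 [0.5297 0.0119 0.1104] ((529.9729614257812, 11.89352035522461), 4.309915065765381)
tcp [0.5244 0.0094 0.2889] yaw -117.4 j6 -1.25 units [ 0.035 -0.015  0.29 ] roll None
```

```bash
python3 - <<'E'
import cv2
a=cv2.imread('pics/bwrist.png'); b=cv2.imread('pics/bscene.png')
import numpy as np
b=cv2.resize(b[130:310,200:380],(400,400),interpolation=2); a=cv2.resize(a[200:400,220:420],(400,400),interpolation=2)
cv2.imwrite('pics/b2.png',np.hstack([a,b]))
E
```

```text
(no output)
```

View pics/b2.png

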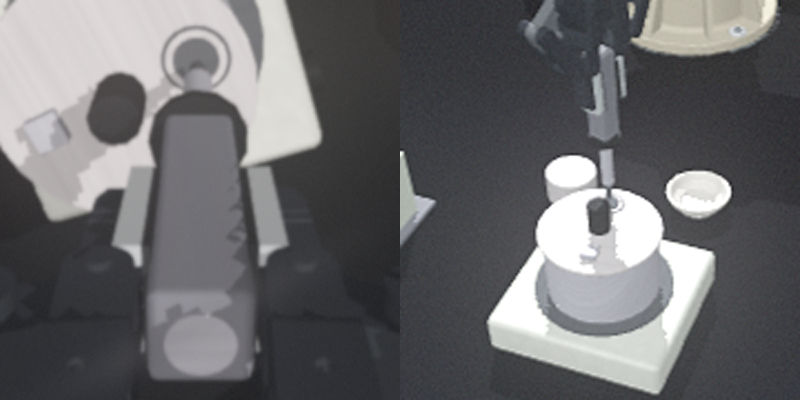

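The tip is directly over the round pad inside its ring (left crop, about (197,62)), about 1 mm from centre. I'll press down in two steps.

```bash
python3 -m handwheel '{"deltas": [[-1,0.03,-0.01,0.1,0],[-1,0,0,0.1,0],[-1,0,0,0,0],[-1,0,0,0,0]]}'
cat > f.py <<'E'
from h import *
F=[];Z=[]
for i in range(8):
    s=status.get_state(); F.append(s['wrist_force']); Z.append(s['tcp_pos']); optics.read_camera('top')
print(np.mean(F,0).round(2),np.std(F,0).round(2),np.mean(Z,0).round(4)); rowsto([.5243,.0084,.2773])
E
python3 f.py
```

```text
clock: 21.95
tcp_pos: [0.5242, 0.0084, 0.2808]
orientation: [0.009, -0.52, 0.854, 0.018]
wrist_force: [-0.0, -0.6, 1.2]
finger_gap: 0.0178
grip_force: 39.4
[ 0.07 -0.42  0.39] [0.31 0.24 0.31] [0.5242 0.0085 0.2808]
tcp [0.5242 0.0085 0.2808] yaw -117.4 j6 -1.25 units [ 0.003 -0.005  0.087] roll None
```

```bash
python3 -m handwheel '{"deltas": [[-1,0,-0.01,0.05,0],[-1,0,0,0.03,0],[-1,0,0,0,0],[-1,0,0,0,0]]}'
python3 f.py; python3 m.py c | grep -v pad; python3 - <<'E'
from h import *
c=cam('wrist'); P=deproj(c); z=P[...,2]
r=(c['depth']>0)&(z>.106)&(z<.1105)&(np.hypot(P[...,0]-.555,P[...,1]-.011)<.06); q=P[r]
print('cover plane',r.sum(),np.linalg.lstsq(np.c_[q[:,:2]-[.555,.011],np.ones(len(q))],q[:,2],rcond=None)[0])
im=c['frame'][200:400,220:420]; a=cv2.resize(im,(400,400)); s=cam('scene'); b=cv2.resize(s['frame'][130:310,200:380],(400,400),interpolation=2); save('d.png',np.hstack([a,b]))
E
```

```text
clock: 22.85
tcp_pos: [0.5244, 0.0084, 0.2775]
orientation: [0.009, -0.52, 0.854, 0.018]
wrist_force: [-0.8, -0.4, 1.0]
finger_gap: 0.0178
grip_force: 39.5
[-0.86 -0.17  1.27] [0.27 0.47 0.37] [0.5244 0.0084 0.2775]
tcp [0.5245 0.0084 0.2775] yaw -117.4 j6 -1.25 units [0.003 0.003 0.005] roll None
tcp [0.5245 0.0084 0.2775] yaw -117.4 j6 -1.25 units [-0.005  0.035 -0.156] roll None
[0.11676044 0.29544661 1.29425165]
wrist -0.15 63 surf [0.5211 0.008  0.1278] axis~ [0.5229 0.0115]
wrist -0.14 68 surf [0.5211 0.0078 0.1374] axis~ [0.5229 0.0114]
wrist -0.13 7 surf [0.5204 0.0074 0.1435] axis~ [0.5222 0.0109]
wrist -0.1 751 surf [0.5204 0.0052 0.1749] axis~ [0.5222 0.0088]
scene -0.16 5 surf [0.5249 0.0096 0.1184] axis~ [0.5226 0.009 ]
scene -0.15 24 surf [0.5265 0.0094 0.1278] axis~ [0.5226 0.0084]
scene -0.14 18 surf [0.5272 0.0087 0.1372] axis~ [0.5233 0.0077]
scene -0.13 24 surf [0.5277 0.0096 0.1479] axis~ [0.5238 0.0086]
scene -0.12 20 surf [0.5271 0.0089 0.157 ] axis~ [0.5232 0.0078]
scene -0.1 83 surf [0.5309 0.0106 0.1765] axis~ [0.5271 0.0095]
cover plane 9834 [-0.00060372  0.00293862  0.10903584]
```

View pics/d.png

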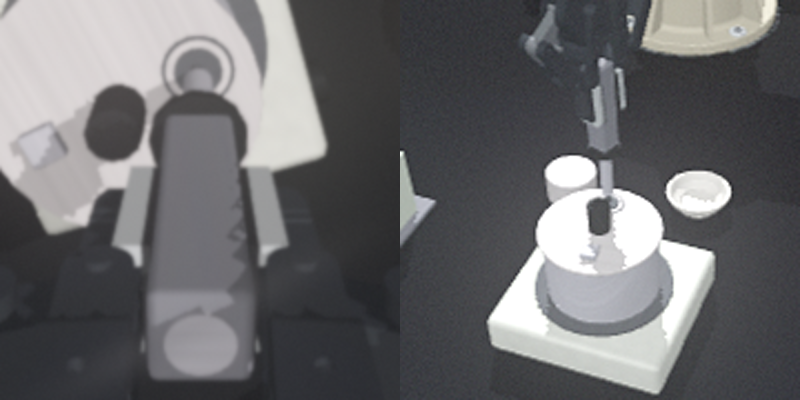

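The tip rests on the pad. Force gives about 2.15 N (6.1 mm in) and geometry gives 6.3 mm, so it is about half way. The cover is still level.

```bash
python3 -c "
from workcell import hand_in
print(hand_in())"
```

```text
the job is handed in; nothing more can be done
None
```

The job is handed in at about 23 s: the cover sits level on the pot and released, and the gripper still holds the thermometer upright (tool leaning about 2°) with its tip on the round pad, pushed in about 6 of 13 mm; joint 6 briefly reached 3.1408 rad against its 3.14 limit early on, and I did not re-measure the bystanders.

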